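# Return the blue cooking probe to its colour-labelled charging dock

## Robot

A 7-joint arm with a two-finger parallel gripper is mounted at the origin on the work surface; the furniture and walls round the work are solid. World frame = base frame: x ahead of the robot, y to its left, z up, the work surface at z = 0. Lengths are in m, angles in rad, forces in N, time in s.
With the tool pointing down it reaches from about 0.35 to 0.9 m from the base axis. Payload 19.9 kg.
Tool frame: the origin (TCP) lies midway between the tips of the shut fingers; the grasp point (between the pads) lies manip.grasp_offset behind it (manip.grasp_offset is the distance from the TCP to the grasp point, in m); z points along the fingers, y is the line along which they close (so a half turn about z gives the same grasp; the last joint's range is limited). The gripper opens to 85 mm and grips with 20 to 120 N. Pads are 22 mm wide; open, the fingers measure 114 mm over their backs; the gripper's body (76 mm by 85 mm) begins 54 mm behind the grasp point. The pads swing forward as they close: fully open they stand 13 mm farther back than shut.
Start: joints at [1.083, 0.417, -0.01, 1.614, 0.005, 1.111, -0.053], TCP at [0.269, -0.564, 0.231] pointing down, gripper open.
Joint ranges: [-2.81, 2.81], [-0.39, 2.02], [-1.27, 1.25], [0.06, 2.57], [-1.19, 4.33], [0.19, 2], [-2.82, 2.82]. Speed limits (rad/s): [1.89, 1.89, 2.39, 2.39, 3.01, 3.01, 3.01].

## Interface

Orientations are given as a 3x3 rotation matrix whose columns are the frame's x, y, z axes.
In Python, from bench import telemetry, snapshot, camera_params, manip gives the robot as it stands.
- The arm moves only by the tool jog_arm, never from a script. Its argument "series" is text: rows parted by semicolons, each of 4 numbers parted by spaces: the shift along the world's x, y, z in mm, then the turn about the world's z in degrees. In form: dx dy dz spin; .... A call has 1 to 20 rows; each row shifts and turns the commanded pose from where the row before left it; what a row does not reach is not made up. A row lasts 1/8 s, in which the tool goes at most 62.5 mm and 10.7 degrees, less where a joint would pass 70% of its speed; a pose out of reach is approached as far as the arm can. A call with a gripper value outside its range is refused whole. "grip" is the opening, from 0 (shut) to 1 (fully open), set as the call begins (left out, the last holds). The fingers move at their own pace and stop on an object; "newtons" is the grip in N (left out, the last holds). Time passes only in rows, so rows that do not move let the fingers close. It gives the time, the measured TCP pose, the force, the opening and the grip force at its end, in the units of the state.
- telemetry.get_state(): the state, without advancing time (a new reading comes with each control period).
- snapshot(name): name is "scene" or "top"; returns the picture (400x640x3 uint8, red, green, blue); there is no depth.
- camera_params(name): a dict with "camera_matrix" (3x3 intrinsics, pixels), "cam_to_world" (4x4, takes a point from camera to world coordinates). Camera axes: x right, y up, looking along -z (the intrinsics and any distortion apply to the point x, -y, -z); pixel columns grow to the right and rows downward; lengths in m; the calibration is good to about 2 mm. A picture is of the moment at which its call begins. camera_params takes no time and is no camera call.
- manip.finish_job(): hands the job in; it is judged then, once.
The state is a dict: "clock": time; "joint_positions": joint angles; "dq": joint speeds; "effort": joint torques, N m; "position": TCP position; "tool_rot": TCP orientation; "ft_force": force on the tool from outside, world axes, zero at the start; "ft_torque": the same for the moment, N m; "opening": finger opening in m; "grip_force": force on a finger pad.
Only numpy, scipy, OpenCV 4.12 (cv2) and the standard library are available. Lean on these libraries where they do the work, as an engineer would, in place of code of your own. Each camera call takes 0.05 s, during which the arm holds its last target. There are 200 camera calls.

## Task

Put the cooking probe with the blue handle back in its own charging dock, the one with the blue label: its steel tip through the eyelet and its handle resting along the sloping rail. Push it in gently until you feel the contact hidden inside, and on until that contact has given by 2 to 6 mm, never shoving it to the end of its travel, then let go. Leave the red probe in its dock, and the small bowl and the spoon where they are.

Things in the scene. Friction and masses are not known exactly. Their poses are not given: they have to be found in the camera images.
- probe_blue: loose cooking probe to be stored, 90 g or so, lying on the table: blue square bar handle 56 x 14 x 14 mm with rounded edges, and a round steel shaft 6 mm thick on the handle's centre-line, standing 60 mm out of its front end, tip rounded. Origin at the centre of the handle's underside (axis 7 mm above); x points along the probe towards the tip, z up
- probe_blue_tip (a point): the very end of the blue probe's steel tip, on its axis, 88 mm ahead of the middle of the handle
- probe_red: the same kind of probe with a red handle, loose, already stored in the red dock; leave it. Origin and axes as for the blue one
- dock_blue: the blue dock, empty, the blue probe's own: white stand, fixed, 154 x 56 mm, blue label tile on its block. Origin below the eyelet at its underside; x level, from rail to block; z up. Sloping rail before the eyelet, 95 mm long, 12 mm wide, its top 8 mm below the bore axis, free beside it. Block 52 mm wide, 16 mm above the axis, 60 mm long. Docks side by side, 62 mm apart
- eyelet_blue (a point): centre of the mouth of the round 10 mm eyelet of the blue dock, 46 mm above the dock's underside. x points into the eyelet along the bore, which slopes down 20 degrees; y sideways, z square to the bore, upward. The eyelet plate is 6 mm thick; behind it a 14 mm square tunnel with the contact. The rail runs parallel to the bore
- contact_blue (a joint): how far the brass contact in the blue dock has been pushed in, m: 0 untouched, 0.011 end of travel. It slides stiffly (about 4 N) along the bore and stays where it is pushed. Its untouched face stands somewhere between 18 and 38 mm behind the mouth of the eyelet, out of sight in the tunnel, at another depth every time
- dock_red: the red dock, holding the red probe: white stand, fixed, 154 x 56 mm, red label tile on its block. Origin below the eyelet at its underside; x level, from rail to block; z up. Sloping rail before the eyelet, 95 mm long, 12 mm wide, its top 8 mm below the bore axis, free beside it. Block 52 mm wide, 16 mm above the axis, 60 mm long. Docks side by side, 62 mm apart
- dock_green: the green dock, empty, not for the blue probe: white stand, fixed, 154 x 56 mm, green label tile on its block. Origin below the eyelet at its underside; x level, from rail to block; z up. Sloping rail before the eyelet, 95 mm long, 12 mm wide, its top 8 mm below the bore axis, free beside it. Block 52 mm wide, 16 mm above the axis, 60 mm long. Docks side by side, 62 mm apart
- small_bowl: white bowl with a gilt rim, 130 mm across, 64 mm tall, loose; origin at the centre of its underside
- spoon: spoon with gilt handle, 203 x 41 x 16 mm, loose; origin under its middle, x along its length
Mind the look-alikes: they are no part of the job. Of the things that look like the probe_blue, the smallest one is meant.

How it is judged:
At the end, for the whole second after the job is handed in: The blue probe lies at rest in the blue dock: its tip 18 to 49 mm behind the mouth of the blue eyelet and on the bore axis (within 5 mm sideways, 7 mm up or down), its axis within 0.1 rad of the bore, the blue contact pushed in by 1 to 8 mm. The red probe is within 10 mm of where it was (x of probe_blue_tip in the frame of eyelet_blue between 0.018 and 0.049 m and y of probe_blue_tip in the frame of eyelet_blue between -0.005 and 0.005 m and z of probe_blue_tip in the frame of eyelet_blue between -0.007 and 0.007 m and angle between the x axis of probe_blue and the x axis of eyelet_blue, either way round below 0.1 rad and value of joint contact_blue between 0.001 and 0.008 m and linear speed of probe_blue below 0.02 m/s and distance of probe_red from where it was at the start of the episode below 0.01 m); the robot touches nothing.
It fails at once if the blue contact is shoved in by more than 8 mm (value of joint contact_blue above 0.008 m).
It fails at once if the red probe moves more than 20 mm (distance of probe_red from where it was at the start of the episode above 0.02 m).
It fails at once if the small bowl or the spoon is moved by more than 30 mm (distance of any of small_bowl, spoon from where it was at the start of the episode above 0.03 m).
It also fails if it takes over 45 s, if anything falls off the work surface, if the arm or the gripper's body presses on something with over 40 N, if the wrist force passes 120 N, or if a joint passes its speed limit or range.

## Working session

There is one attempt and no reset: what is moved stays moved. The work goes in short steps, Python scripts to look and compute and a tool call to move; the robot and the scene stay as the last step left them, time stands still between calls to the robot, and variables do not carry over. Pictures are saved under pics/ and viewed, at most 10 in all, crops included, and the job is handed in when it is done.

Besides the shell and the picture viewer there is one more tool, called after ">>>" as name(argument=value, ...) on one line, values as JSON. jog_arm: Moves the arm, as the interface text tells. Its arguments: {"type":"object","properties":{"series":{"type":"string"},"grip":{"type":"number"},"newtons":{"type":"number"}},"required":["series"]}

```bash
mkdir -p pics; cat > h.py <<'E'
import numpy as np, cv2
from bench import telemetry, snapshot, camera_params, manip
def ray(cam,u,v):
    p=camera_params(cam);K=np.array(p["camera_matrix"]);T=np.array(p["cam_to_world"])
    d=np.linalg.inv(K)@[u,v,1];d=np.array([d[0],-d[1],-d[2]])
    return T[:3,3],T[:3,:3]@d
def onz(cam,u,v,z):
    o,d=ray(cam,u,v);return o+d*(z-o[2])/d[2]
def proj(cam,P):
    p=camera_params(cam);K=np.array(p["camera_matrix"]);T=np.array(p["cam_to_world"])
    c=np.linalg.inv(T)@np.r_[P,1];q=K@[c[0],-c[1],-c[2]];return q[:2]/q[2]
def tri(c1,p1,c2,p2):
    o1,d1=ray(c1,*p1);o2,d2=ray(c2,*p2)
    s=np.linalg.lstsq(np.c_[d1,-d2],o2-o1,rcond=None)[0]
    a,b=o1+d1*s[0],o2+d2*s[1];return (a+b)/2,np.linalg.norm(a-b)
def save(im,n): cv2.imwrite("pics/"+n,cv2.cvtColor(im,cv2.COLOR_RGB2BGR))
E
python3 - <<'E'
from h import *
for c in("scene","top"):
    save(snapshot(c),c+"0.png");p=camera_params(c);print(p)
print(manip.grasp_offset,telemetry.get_state())
E
```

```text
{'camera_matrix': array([[495.09045901,   0.        , 317.4993262 ],
       [  0.        , 495.09045901, 197.74706435],
       [  0.        ,   0.        ,   1.        ]]), 'cam_to_world': array([[-0.88400014,  0.26440158, -0.38553281, -0.10152643],
       [-0.46692674, -0.45902518,  0.75582756,  1.00456292],
       [ 0.02287273,  0.84816725,  0.5292345 ,  0.78645173],
       [ 0.        ,  0.        ,  0.        ,  1.        ]])}
{'camera_matrix': array([[445.88245337,   0.        , 315.72297814],
       [  0.        , 445.88245337, 197.66253663],
       [  0.        ,   0.        ,   1.        ]]), 'cam_to_world': array([[ 0.01451221,  0.99733146, -0.07154968,  0.33574501],
       [-0.99930726,  0.016919  ,  0.03314751, -0.01930413],
       [ 0.0342696 ,  0.07101907,  0.99688609,  1.20811355],
       [ 0.        ,  0.        ,  0.        ,  1.        ]])}
0.0187 {'clock': 0.1, 'joint_positions': array([ 1.08347081,  0.4178869 , -0.01030312,  1.61410871,  0.00470537,
        1.11067935, -0.05301522]), 'dq': array([ 4.44358373e-05, -2.58842710e-03,  3.73106303e-04, -2.29358454e-03,
        7.73573762e-04,  9.83269250e-04, -7.17892552e-04]), 'effort': array([ 1.41650311e-03, -8.65815926e+01,  6.80104438e-01, -4.35637736e+01,
        1.91542361e-02,  4.93741027e-03,  1.86882689e-04]), 'position': array([ 0.26936194, -0.56363996,  0.23074213]), 'tool_rot': array([[ 9.02257032e-01,  4.31198287e-01, -5.34862034e-04],
       [ 4.31198610e-01, -9.02256573e-01,  9.13749945e-04],
       [-8.85753755e-05, -1.05506908e-03, -9.99999439e-01]]), 'ft_force': array([ 0.16369425, -0.42160664,  0.91198153]), 'ft_torque': array([ 0.02453899, -0.01743617,  0.00104542]), 'grip_force': 0.0, 'opening': 0.0853161081792492}
```

View pics/scene0.png

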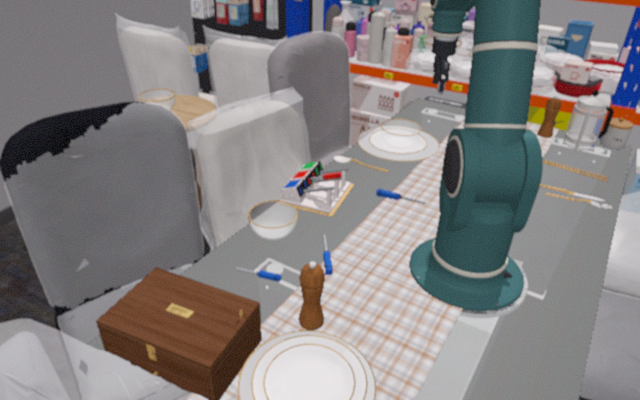

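View pics/top0.png

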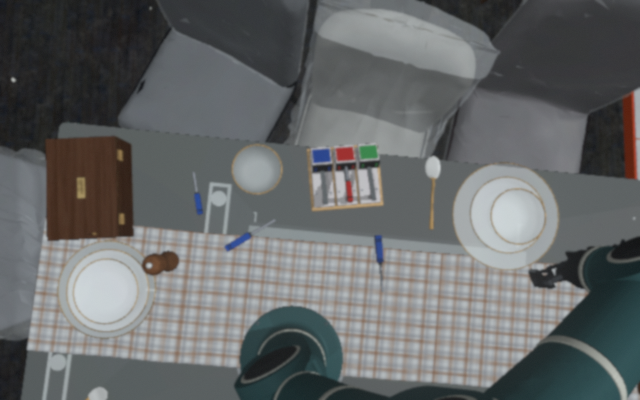

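Scene: docks at top px ≈(320–370, 145–208), with the blue label at (321,156), red at (345,154) and green at (368,152). There are three blue-handled look-alikes: A top(198,195), B top(240,240) and C top(379,250). I'll measure them next.

```bash
python3 - <<'E'
from h import *
im=cv2.imread("pics/top0.png");hsv=cv2.cvtColor(im,cv2.COLOR_BGR2HSV)
m=cv2.inRange(hsv,(105,130,60),(125,255,255))
n,l,s,c=cv2.connectedComponentsWithStats(m)
for i in range(1,n):
    if s[i,4]<25: continue
    pts=np.argwhere(l==i)[:,::-1].astype(np.float32)
    W=np.array([onz("top",u,v,.01)[:2] for u,v in pts],np.float32)
    r=cv2.minAreaRect(W*1000); print("top",c[i].round(1),s[i],r)
S=cv2.imread("pics/scene0.png");hs=cv2.cvtColor(S,cv2.COLOR_BGR2HSV)
m=cv2.inRange(hs,(105,130,60),(125,255,255));n,l,s,c=cv2.connectedComponentsWithStats(m)
for i in range(1,n):
    if s[i,4]>=25 and c[i][1]>120: print("scene",c[i].round(1),s[i],onz("scene",*c[i],.007).round(4))
a=cv2.resize(im[140:285,180:400],None,fx=3.6,fy=3.6,interpolation=cv2.INTER_CUBIC);cv2.imwrite("pics/crop1.png",a)
b=cv2.resize(S[150:290,230:430],None,fx=4,fy=4,interpolation=cv2.INTER_CUBIC);cv2.imwrite("pics/crop2.png",b)
E
```

```text
top [320.9 155.4] [313 150  17  12 170] ((537.2386474609375, -71.73839569091797), (30.218198776245117, 41.34971237182617), 8.307595252990723)
top [198.1 203.4] [195 194   7  20  99] ((400.8651428222656, 254.73269653320312), (52.96030807495117, 13.024633407592773), 11.258960723876953)
top [238.1 241.1] [226 233  24  17 125] ((301.9557800292969, 147.1844482421875), (13.722527503967285, 68.58863830566406), 31.949735641479492)
top [378.7 247.7] [376 236   6  26 121] ((287.75030517578125, -229.9551239013672), (66.80089569091797, 13.513481140136719), 0.8032845854759216)
scene [291.9 183.6] [286 181  12   6  43] [ 0.5744 -0.1425  0.007 ]
scene [387.  193.8] [377 189  23  10 120] [ 0.294  -0.2339  0.007 ]
scene [327.4 262.4] [324 252   8  22 130] [0.3047 0.145  0.007 ]
scene [268.9 275.4] [258 271  23  10 126] [0.4038 0.2564 0.007 ]
```

View pics/crop1.png

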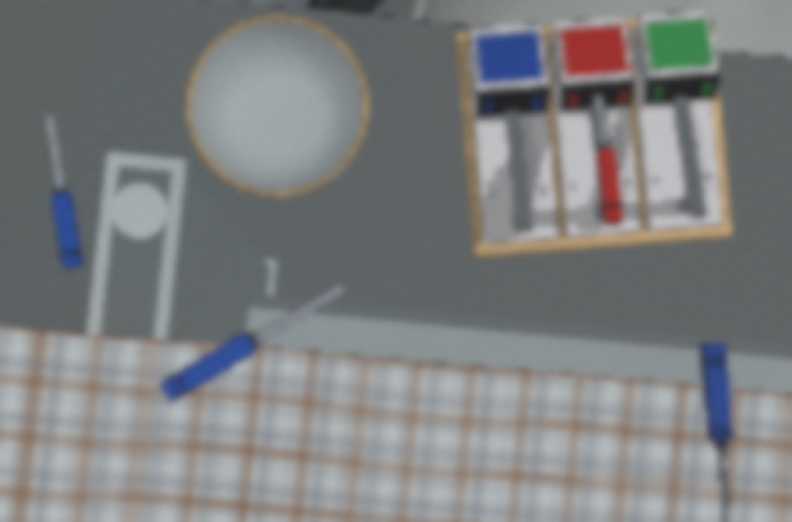

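View pics/crop2.png

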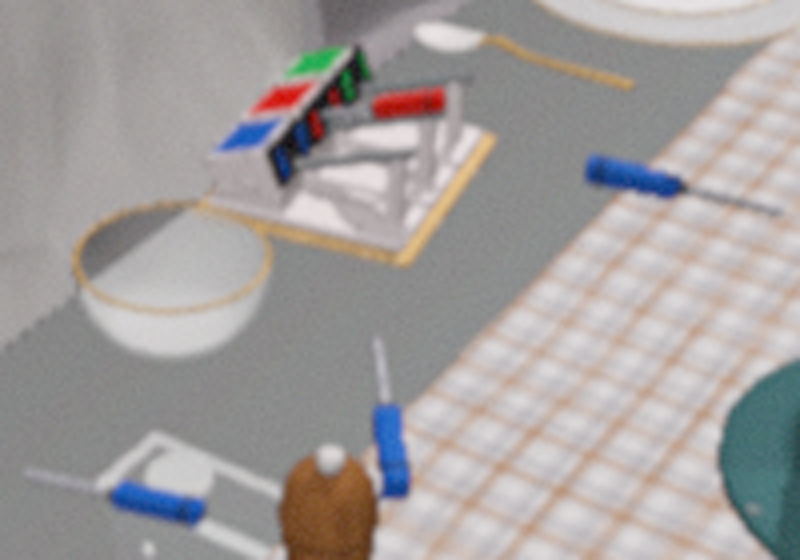

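A has a 53×13 mm handle (56×14 expected). B and C are about 67–68 mm long, so A is the smallest and is probe_blue, and the crop confirms its tip points to +x. I'll set out above it.

>>> jog_arm(series="12 30 0 -1; 22 55 0 -2; 22 55 0 -2; 22 55 0 -2; 22 55 0 -2; 22 55 0 -2; 22 55 0 -2; 22 55 0 -1; 0 55 0 0; 0 55 0 0; 0 55 0 0; 0 55 0 0; -5 55 -5 0; -8 55 -20 0; -5 55 -30 0; -4 21 -45 0; 0 0 -31 0; 0 0 0 0", grip=0.4, newtons=20)

```text
clock: 2.35
position: [0.4122, 0.2563, 0.0988]
tool_rot: [[0.98, 0.201, -0.004], [0.201, -0.98, -0.002], [-0.004, 0.001, -1.0]]
ft_force: [-0.3, -0.0, 0.8]
opening: 0.034
grip_force: 0.0
```

```bash
python3 - <<'E'
from h import *
s=telemetry.get_state();print(s['clock'],s['position'],s['tool_rot'].round(3).tolist(),s['opening'],s['ft_force'])
t=snapshot("top");save(t,"top1.png");sc=snapshot("scene");save(sc,"scene1.png")
a=cv2.resize(t[140:220,180:400],None,fx=3.6,fy=3.6,interpolation=cv2.INTER_CUBIC)
b=cv2.resize(sc[150:290,230:430],None,fx=3.6,fy=2.2,interpolation=cv2.INTER_CUBIC)
w=max(a.shape[1],b.shape[1]);
f=lambda i:cv2.copyMakeBorder(i,0,0,0,w-i.shape[1],cv2.BORDER_CONSTANT)
save(np.vstack([f(a),f(b)]),"mix1.png")
# labels
T=cv2.imread("pics/top0.png");S=cv2.imread("pics/scene0.png")
R={"blue":((105,130,60),(125,255,255)),"green":((50,100,50),(80,255,255)),"red":((170,130,60),(180,255,255))}
for k,(lo,hi) in R.items():
    o=[]
    for im,roi in((T,(305,143,80,21)),(S,(280,158,45,40))):
        x,y,w,h=roi;m=cv2.inRange(cv2.cvtColor(im,cv2.COLOR_BGR2HSV),lo,hi)[y:y+h,x:x+w]
        n,l,st,c=cv2.connectedComponentsWithStats(m);i=1+np.argmax(st[1:,4]);o.append(c[i]+[x,y]);
        cn=np.argwhere(l==i)[:,::-1].astype(np.float32)+np.float32([x,y]);print(st[i],cv2.minAreaRect(cn))
    print(k,o,tri("top",o[0],"scene",o[1]))
E
```

```text
2.35 [0.4121545  0.25630635 0.0987653 ] [[0.98, 0.201, -0.004], [0.201, -0.98, -0.002], [-0.004, 0.001, -1.0]] 0.0339908834626546 [-0.29317866 -0.03681199  0.79355567]
[  8   7  17  12 170] ((320.9769592285156, 155.3153839111328), (11.039091110229492, 15.256272315979004), 82.87498474121094)
[ 6 23 12  6 43] ((291.5500183105469, 183.64999389648438), (4.110960960388184, 12.016654968261719), 71.56504821777344)
blue [array([320.93529412, 155.37647059]), array([291.86046512, 183.55813953])] (array([ 0.53005659, -0.06915398,  0.05699791]), np.float64(0.0019620634681060275))
[ 55   3  17  12 174] ((368.1076965332031, 151.86155700683594), (11.411194801330566, 15.3803071975708), 82.87498474121094)
[23  4 12  6 43] ((308.6999816894531, 165.1000213623047), (4.427187919616699, 12.016654968261719), 71.56504821777344)
green [array([368.17816092, 151.72413793]), array([308.90697674, 164.76744186])] (array([ 0.54159019, -0.19279233,  0.05867455]), np.float64(0.0012287611253046437))Traceback (most recent call last):
  File "<stdin>", line 16, in <module>
    return _wrapfunc(a, 'argmax', axis=axis, out=out, **kwds)
    return bound(*args, **kwds)
ValueError: attempt to get argmax of an empty sequence
```

View pics/mix1.png

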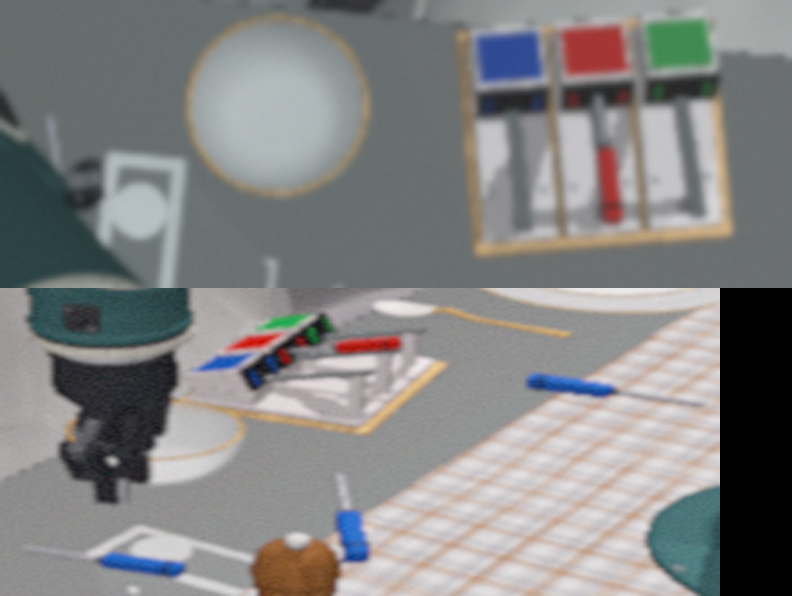

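Blue→green labels are 124 mm apart (2×62, as it should be), so the dock heading is about 5.3°. The picture shows the gripper hanging over probe A, at mix1 (105,490) above the handle at (140,563). I'll descend and grasp.

>>> jog_arm(series="2 0 -25 0; 0 0 -25 0; 0 0 -20 0; 0 0 -12 0; 0 0 -7 0; 0 0 -4 0; 0 0 -2 0; 0 0 0 0")

```text
clock: 3.45
position: [0.4156, 0.2569, 0.0056]
tool_rot: [[0.98, 0.2, 0.0], [0.2, -0.98, 0.0], [0.0, -0.0, -1.0]]
ft_force: [-0.1, -0.3, 0.3]
opening: 0.0338
grip_force: 0.0
```

>>> jog_arm(series="0 0 0 0; 0 0 0 0; 0 0 0 0; 0 0 0 0", grip=0, newtons=25)

```text
clock: 3.95
position: [0.4156, 0.2569, 0.0057]
tool_rot: [[0.98, 0.2, 0.0], [0.2, -0.98, 0.0], [0.0, -0.0, -1.0]]
ft_force: [-1.9, -0.6, 5.7]
opening: 0.0132
grip_force: 27.0
```

>>> jog_arm(series="0 0 20 0; 0 0 40 0; 0 0 40 0; 0 0 30 -2; 0 0 10 -4; 0 0 0 0")

```text
clock: 4.7
position: [0.4158, 0.2568, 0.146]
tool_rot: [[0.995, 0.097, 0.001], [0.097, -0.995, 0.0], [0.001, -0.0, -1.0]]
ft_force: [0.4, -0.3, -1.9]
opening: 0.0132
grip_force: 26.2
```

```bash
python3 - <<'E'
from h import *
T=cv2.imread("pics/top0.png").astype(int);g=T.sum(2)//3
for r in range(163,207,3): print(r,g[r,310:336].tolist())
E
```

```text
163 [112, 125, 143, 151, 150, 146, 144, 143, 143, 143, 142, 141, 140, 143, 145, 148, 148, 145, 138, 130, 127, 124, 115, 113, 116, 111]
166 [113, 110, 92, 73, 62, 57, 55, 49, 50, 47, 46, 43, 43, 40, 40, 40, 41, 42, 47, 47, 47, 55, 76, 102, 115, 101]
169 [121, 119, 94, 61, 50, 52, 50, 43, 37, 36, 40, 42, 42, 43, 40, 39, 40, 45, 54, 56, 54, 64, 88, 108, 116, 103]
172 [113, 114, 107, 99, 97, 98, 100, 104, 106, 104, 101, 98, 98, 97, 100, 106, 110, 115, 120, 124, 125, 121, 118, 123, 140, 160]
175 [117, 132, 161, 180, 187, 188, 188, 188, 187, 177, 148, 118, 103, 102, 108, 118, 124, 130, 136, 141, 139, 135, 126, 123, 135, 163]
178 [119, 130, 154, 178, 189, 191, 192, 192, 190, 182, 157, 127, 106, 101, 103, 111, 122, 129, 136, 139, 141, 138, 129, 123, 128, 152]
181 [120, 131, 151, 176, 190, 193, 192, 192, 193, 190, 176, 142, 113, 102, 103, 111, 122, 127, 131, 136, 145, 153, 154, 141, 133, 149]
184 [112, 120, 141, 171, 187, 193, 192, 192, 190, 184, 164, 133, 108, 101, 101, 108, 117, 126, 129, 136, 156, 177, 175, 148, 125, 140]
187 [108, 115, 133, 163, 183, 190, 185, 171, 157, 147, 138, 120, 107
[... 173 characters left out ...]
75, 184, 180, 159, 132, 127]
193 [106, 112, 122, 144, 159, 153, 139, 137, 141, 143, 142, 135, 118, 104, 100, 102, 109, 128, 150, 163, 162, 168, 176, 170, 144, 128]
196 [103, 108, 115, 126, 136, 142, 142, 144, 144, 143, 142, 136, 121, 107, 102, 101, 108, 132, 161, 179, 186, 188, 188, 177, 150, 128]
199 [102, 108, 112, 120, 131, 141, 143, 144, 144, 143, 141, 132, 118, 105, 102, 101, 104, 117, 131, 143, 146, 148, 145, 136, 120, 113]
202 [100, 105, 111, 118, 131, 140, 144, 144, 143, 144, 142, 135, 119, 104, 98, 99, 103, 118, 139, 153, 156, 157, 156, 149, 131, 115]
205 [99, 102, 105, 115, 132, 140, 143, 143, 142, 142, 143, 147, 147, 149, 157, 162, 166, 169, 174, 177, 175, 174, 172, 167, 154, 136]
```

```bash
python3 - <<'E'
from h import *
h=np.radians(5.3);ex=np.array([np.cos(h),np.sin(h),0]);ey=np.array([-np.sin(h),np.cos(h),0])
f=lambda P:(round(P@ex,4),round(P@ey,4))
e=onz("top",324.8,203.7,.071);print("railend",e,f(e))
for u,v in((322.7,178),(322.95,184),(324.1,190),(324.7,196)):
    z=.04
    for _ in range(9):
        P=onz("top",u,v,z); z=.071-(P-e)@ex*np.tan(np.radians(20))
    print(v,P.round(4),f(P))
L=onz("top",320.94,155.4,.062);print("label",L,f(L))
E1=onz("top",321.5,164.7,.062);print("faceTop",E1,f(E1))
m=e+.092*ex;m[2]=.046;print("mouth",m,f(m))
# probe in hand
t=snapshot("top");s=snapshot("scene");save(t,"t2.png");save(s,"s2.png");st=telemetry.get_state()
print(st['position'],proj("top",st['position']),proj("scene",st['position']))
a=cv2.resize(t[140:220,160:260],None,fx=4,fy=4,interpolation=cv2.INTER_CUBIC)
x,y=proj("scene",st['position']).astype(int)
b=cv2.resize(s[y-60:y+40,x-50:x+50],None,fx=4,fy=4,interpolation=cv2.INTER_CUBIC);print(x-50,y-60)
a=cv2.copyMakeBorder(a,0,80,0,0,cv2.BORDER_CONSTANT);save(np.hstack([a,b]),"mix2.png")
E
```

```text
railend [ 0.40227468 -0.08056438  0.071     ] (np.float64(0.3931), np.float64(-0.1174))
178 [ 0.4712 -0.0755  0.0458] (np.float64(0.4622), np.float64(-0.1187))
184 [ 0.4548 -0.0761  0.0518] (np.float64(0.4458), np.float64(-0.1178))
190 [ 0.4386 -0.079   0.0578] (np.float64(0.4294), np.float64(-0.1192))
196 [ 0.4226 -0.0804  0.0636] (np.float64(0.4133), np.float64(-0.1191))
label [ 0.52825962 -0.06937072  0.062     ] (np.float64(0.5196), np.float64(-0.1179))
faceTop [ 0.5039482  -0.07115735  0.062     ] (np.float64(0.4952), np.float64(-0.1174))
mouth [ 0.49388135 -0.07206628  0.046     ] (np.float64(0.4851), np.float64(-0.1174))
[0.4152809  0.25658232 0.14494185] [184.46811362 194.08085082] [262.66821281 226.49965396]
212 166
```

View pics/mix2.png

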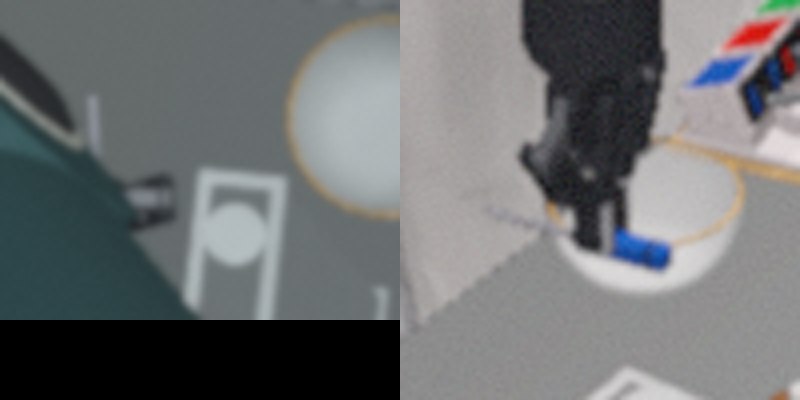

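Held: the shaft tip is at top px (183,163.8) and scene px (234,218.5), and the handle tail is at scene (279,229.8). The handle sticks out behind the fingers, as planned.

```bash
python3 - <<'E'
from h import *
p=telemetry.get_state()['position']
h=np.radians(5.5);ex=np.array([np.cos(h),np.sin(h),0]);ey=np.array([-np.sin(h),np.cos(h),0])
P,r=tri("top",(183,163.8),"scene",(234,218.5));d=P-p;print(P,r,d@ex,d@ey,d[2])
for z in(.14,.145,.15,.155):
    d=onz("top",183,163.8,z)-p;print(z,d@ex,d@ey,proj("scene",p+ex*.073+[0,0,z-p[2]]),proj("scene",p-ex*.043+[0,0,z-p[2]+.007]))
E
```

```text
[0.48800242 0.26281868 0.14537763] 0.0012930578965104687 0.07298445025822634 -0.0007623993888746883 0.0004357796352545962
0.14 0.07328237878915929 0.00029695118584516656 [234.25946843 220.67793818] [280.02747243 230.37093631]
0.145 0.07244494605242403 -0.0009542739308332889 [234.11423645 218.86845317] [279.98833949 228.51876481]
0.15 0.07160751331568883 -0.0022054990475118058 [233.96832073 217.05044934] [279.94901556 226.65755334]
0.155 0.07077008057895356 -0.0034567241641903727 [233.82171644 215.22386639] [279.90949923 224.78723555]
```

>>> jog_arm(series="0 -30 0 0; 0 -50 0 0; 0 -55 0 0; 0 -55 0 0; 0 -55 0 0; 0 -50 -10 0; 1 -30 -10 0; 0 -12 -10 0; 0 0 -6 0; 0 0 0 0")

```text
clock: 6.05
position: [0.4163, -0.0789, 0.109]
tool_rot: [[0.995, 0.099, -0.001], [0.099, -0.995, 0.001], [-0.001, -0.001, -1.0]]
ft_force: [-0.2, 0.2, -1.1]
opening: 0.0135
grip_force: 26.2
```

```bash
python3 - <<'E'
from h import *
t=snapshot("top");s=snapshot("scene");save(t,"t3.png");save(s,"s3.png");st=telemetry.get_state()
print(st['position'],proj("top",st['position']),proj("scene",st['position']))
a=cv2.resize(t[145:215,290:370],None,fx=5,fy=5,interpolation=cv2.INTER_CUBIC)
b=cv2.resize(s[140:210,270:350],None,fx=5,fy=5,interpolation=cv2.INTER_CUBIC)
save(np.hstack([a,b]),"mix3.png")
E
```

```text
[ 0.41667867 -0.07913243  0.10955132] [325.14831217 196.98069012] [329.15850281 176.05653259]
```

View pics/mix3.png

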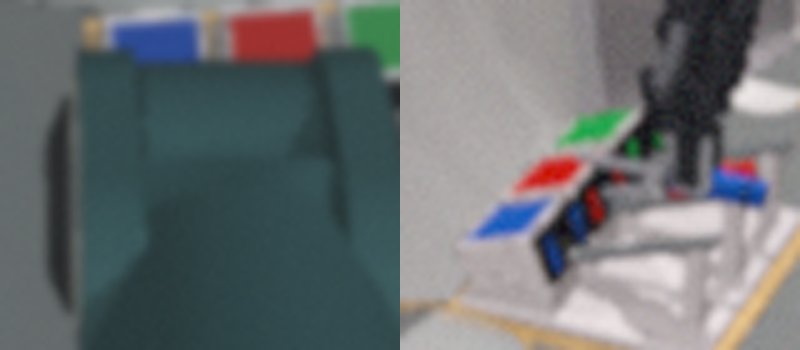

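Top view is blocked by the arm. In the scene view, the blue rail end is at px ≈(334,187.6) and the eyelet between its blue marks at ≈(302.4,188.4). I'll compare these with the model.

```bash
python3 - <<'E'
from h import *
h=np.radians(5.3);ex=np.array([np.cos(h),np.sin(h),0]);ey=np.array([-np.sin(h),np.cos(h),0])
D=lambda s,w,z:s*ex+w*ey+[0,0,z]
print("railend",proj("scene",D(.393,-.118,.071)),"mouth",proj("scene",D(.485,-.118,.046)))
p=telemetry.get_state()['position'];print("tcp s,w",p@ex,p@ey)
for w in(-.116,-.118,-.120): print(w,proj("scene",D(.485,w,.046)),proj("scene",D(.4,w,.069)))
print("tail",proj("scene",p-ex*.043+[0,0,.0015]),"tip",proj("scene",p+ex*.073+[0,0,.0015]))
S=cv2.imread("pics/scene0.png").astype(int).sum(2)//3
for c in (308,312,316,320,324,328): print(c,S[180:200,c].tolist(),[proj("scene",D(s,-.118,.071-(s-.393)*.364)).round(1).tolist() for s in[.393+ (334-c)*.0029]])
E
```

```text
railend [333.59132249 188.95080817] mouth [303.62656849 189.51379656]
tcp s,w 0.40758773506219026 -0.11728297336277925
-0.116 [303.3466746 189.8372024] [330.99007774 189.35643551]
-0.118 [303.62656849 189.51379656] [331.24656126 189.0245727 ]
-0.12 [303.90584837 189.19110019] [331.50246649 188.69345814]
tail [343.71723526 178.8170493 ] tip [305.13663476 170.24452058]
308 [55, 61, 48, 53, 33, 39, 81, 121, 133, 135, 128, 123, 144, 174, 178, 176, 169, 166, 174, 198] [[308.9, 191.5]]
312 [95, 96, 95, 106, 121, 133, 141, 144, 151, 142, 127, 159, 204, 219, 208, 189, 174, 171, 163, 166] [[312.6, 191.1]]
316 [124, 116, 134, 165, 181, 179, 181, 186, 170, 143, 131, 176, 210, 224, 222, 208, 194, 185, 176, 163] [[316.3, 190.7]]
320 [118, 151, 202, 221, 220, 200, 176, 158, 138, 124, 153, 200, 220, 226, 226, 219, 207, 197, 203, 196] [[320.1, 190.3]]
324 [122, 171, 210, 226, 224, 217, 197, 169, 137, 119, 143, 187, 217, 224, 225, 225, 223, 207, 190, 188] [[323.9, 189.9]]
328 [140, 192, 215, 224, 224, 221, 208, 175, 136, 125, 149, 162, 167, 171, 170, 168, 168, 167, 167, 166] [[327.8, 189.5]]
```

Model agrees within 1 px. I'll lower onto the rail end so the probe pivots in the pads.

>>> jog_arm(series="0 -1 -10 0; 0 0 -10 0; 0 0 -8 0; 0 0 -2 0; 0 0 0 0", grip=0, newtons=20)

```text
clock: 6.78
position: [0.4175, -0.081, 0.0796]
tool_rot: [[0.995, 0.097, 0.002], [0.097, -0.995, 0.0], [0.002, 0.0, -1.0]]
ft_force: [1.0, 1.6, 11.1]
opening: 0.013
grip_force: 29.4
```

>>> jog_arm(series="0 0 -1 0; 0 0 -1 0; 0 0 -1 0; 0 0 0 0")

```text
clock: 7.28
position: [0.4186, -0.081, 0.0773]
tool_rot: [[0.995, 0.097, 0.004], [0.097, -0.995, -0.0], [0.004, 0.001, -1.0]]
ft_force: [3.4, 2.8, 21.0]
opening: 0.0132
grip_force: 31.9
```

```bash
cat > tilt.py <<'E'
from h import *
h=np.radians(5.3);ex=np.array([np.cos(h),np.sin(h),0]);ey=np.array([-np.sin(h),np.cos(h),0])
def blob(im,roi):
    x,y,w,hh=roi;m=cv2.inRange(cv2.cvtColor(im,cv2.COLOR_RGB2HSV),(105,130,60),(125,255,255))[y:y+hh,x:x+w]
    n,l,st,c=cv2.connectedComponentsWithStats(m);i=1+np.argmax(st[1:,4])
    q=np.argwhere(l==i)[:,::-1]+[x,y];c=q.mean(0);e=np.linalg.eigh(np.cov(q.T))[1][:,1];e*=np.sign(e[0])
    return c,np.degrees(np.arctan2(e[1],e[0])),st[i],(q@e).max()-(q@e).min()
def report(n):
    s=snapshot("scene");save(s,n);p=telemetry.get_state()['position'];print("tcp s,w,z",p@ex,p@ey,p[2])
    print(blob(s,(318,150,50,45)))
    for a in(0,5,10,15,20):
        u=np.cos(np.radians(a))*ex-np.array([0,0,np.sin(np.radians(a))])
        q=proj("scene",p-.043*u);r=proj("scene",p-.010*u);d=q-r;print(a,q.round(1),r.round(1),np.degrees(np.arctan2(d[1],d[0])).round(1))
E
python3 -c "
from tilt import *
report('s4.png')
print(blob(cv2.cvtColor(cv2.imread('pics/s3.png'),cv2.COLOR_BGR2RGB),(318,150,50,45)))"
```

```text
tcp s,w,z 0.4093482364092674 -0.11923726408005154 0.07729210105181733
(array([335.97619048, 184.76190476]), np.float64(7.599438087168958), array([14, 32, 10,  6, 42], dtype=int32), np.float64(9.44993821214507))
0 [342.7 188.9] [331.7 186.3] 12.9
5 [342.8 187.7] [331.7 186.1] 8.4
10 [342.7 186.5] [331.7 185.8] 3.7
15 [342.5 185.3] [331.7 185.5] -1.1
20 [342.1 184.1] [331.6 185.2] -6.1
(array([337.14634146, 177.46341463]), np.float64(14.17008931964498), array([14, 24, 11,  7, 41], dtype=int32), np.float64(9.950165819030815))
```

>>> jog_arm(series="0 0 -1 0; 0 0 -1 0; 0 0 -1 0; 0 0 -0.5 0; 0 0 0 0")

```text
clock: 7.95
position: [0.4194, -0.0808, 0.0742]
tool_rot: [[0.995, 0.097, 0.006], [0.097, -0.995, -0.0], [0.006, 0.001, -1.0]]
ft_force: [5.3, 4.2, 25.1]
opening: 0.0133
grip_force: 34.8
```

```bash
python3 -c "
from tilt import *
report('s5.png')"
```

```text
tcp s,w,z 0.4101505813575861 -0.11924733508966288 0.07416279077207909
(array([336.17073171, 184.46341463]), np.float64(-1.451944797300716), array([14, 32, 10,  6, 41], dtype=int32), np.float64(9.098464377218818))
0 [342.4 189.8] [331.4 187.2] 12.9
5 [342.4 188.6] [331.4 187. ] 8.4
10 [342.3 187.4] [331.4 186.7] 3.8
15 [342.1 186.2] [331.3 186.4] -1.0
20 [341.8 185. ] [331.3 186.1] -6.0
```

>>> jog_arm(series="-1 0.5 -0.7 0; -1 0.5 -0.7 0; 0 0 0 0; 0 0 0 0")

```text
clock: 8.5
position: [0.4193, -0.0807, 0.0735]
tool_rot: [[0.995, 0.097, 0.009], [0.097, -0.995, -0.001], [0.009, 0.002, -1.0]]
ft_force: [11.7, -2.0, 29.2]
opening: 0.0133
grip_force: 35.9
```

```bash
python3 - <<'E'
from tilt import *
report('s6.png')
s=cv2.imread('pics/s6.png');save(cv2.cvtColor(cv2.resize(s[160:210,280:360],None,fx=9,fy=9,interpolation=cv2.INTER_CUBIC),cv2.COLOR_BGR2RGB),"c6.png")
E
```

```text
tcp s,w,z 0.40998922893083484 -0.11907505502708271 0.07353088574773248
(array([336.17073171, 184.46341463]), np.float64(-1.451944797300716), array([14, 32, 10,  6, 41], dtype=int32), np.float64(9.098464377218818))
0 [342.4 190. ] [331.4 187.5] 12.9
5 [342.5 188.8] [331.4 187.2] 8.5
10 [342.4 187.7] [331.4 186.9] 3.8
15 [342.2 186.5] [331.4 186.7] -1.0
20 [341.8 185.3] [331.3 186.4] -6.0
```

View pics/c6.png

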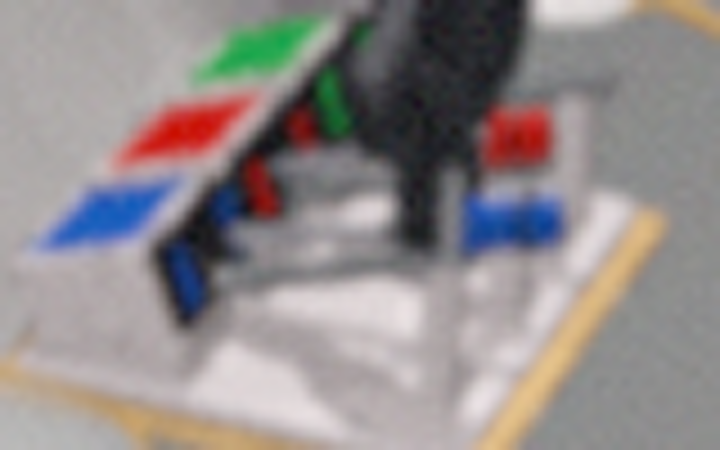

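The picture shows the blue handle tail behind the fingers at crop (462–560,220), parallel to the rail (245–400,262), with the shaft running to the blue eyelet at (235,240). The force direction (≈21° off vertical) also says it's flush. I'll lift 1 mm and advance along the bore.

>>> jog_arm(series="0 0 1 0; 1.9 0.2 0.3 0; 1.9 0.2 -0.7 0; 1.9 0.2 -0.7 0; 1.9 0.2 -0.7 0; 0 0 0 0")

```text
clock: 9.3
position: [0.4232, -0.0797, 0.0713]
tool_rot: [[0.995, 0.097, 0.002], [0.097, -0.995, -0.001], [0.002, 0.001, -1.0]]
ft_force: [-2.7, -1.3, 24.0]
opening: 0.0132
grip_force: 35.9
```

>>> jog_arm(series="0 0 1 0; 0 0 0.5 0; 0 0 0 0")

```text
clock: 9.68
position: [0.4221, -0.0793, 0.072]
tool_rot: [[0.995, 0.097, -0.0], [0.097, -0.995, 0.0], [-0.0, -0.0, -1.0]]
ft_force: [1.1, -0.7, -0.3]
opening: 0.0132
grip_force: 32.8
```

>>> jog_arm(series="1.9 0.2 -0.7 0; 1.9 0.2 -0.7 0; 0 0 0 0")

```text
clock: 10.05
position: [0.426, -0.0789, 0.0707]
tool_rot: [[0.995, 0.097, -0.0], [0.097, -0.995, 0.0], [-0.0, -0.0, -1.0]]
ft_force: [0.9, -0.4, -0.2]
opening: 0.0129
grip_force: 32.7
```

>>> jog_arm(series="1.9 0.2 -0.7 0; 1.9 0.2 -0.7 0; 0 0 0 0")

```text
clock: 10.42
position: [0.4298, -0.0785, 0.0693]
tool_rot: [[0.995, 0.097, -0.0], [0.097, -0.995, 0.0], [-0.0, -0.0, -1.0]]
ft_force: [0.4, 0.3, -0.7]
opening: 0.0131
grip_force: 32.7
```

>>> jog_arm(series="1.9 0.2 -0.7 0; 1.9 0.2 -0.7 0; 0 0 0 0")

```text
clock: 10.8
position: [0.4337, -0.0782, 0.068]
tool_rot: [[0.995, 0.097, 0.0], [0.097, -0.995, 0.0], [0.0, -0.0, -1.0]]
ft_force: [0.2, -0.4, -1.1]
opening: 0.0129
grip_force: 32.7
```

>>> jog_arm(series="1.9 0.2 -0.7 0; 1.9 0.2 -0.7 0; 0 0 0 0")

```text
clock: 11.18
position: [0.4376, -0.0778, 0.0666]
tool_rot: [[0.995, 0.097, 0.0], [0.097, -0.995, 0.0], [0.0, -0.0, -1.0]]
ft_force: [1.6, -1.1, 0.2]
opening: 0.013
grip_force: 32.8
```

>>> jog_arm(series="1 0.1 -0.35 0; 1 0.1 -0.35 0; 0 0 0 0")

```text
clock: 11.55
position: [0.4394, -0.0776, 0.0659]
tool_rot: [[0.995, 0.097, 0.0], [0.097, -0.995, 0.0], [0.0, -0.0, -1.0]]
ft_force: [-0.2, 0.3, 0.3]
opening: 0.0128
grip_force: 32.9
```

>>> jog_arm(series="1 0.1 -0.35 0; 1 0.1 -0.35 0; 0 0 0 0")

```text
clock: 11.92
position: [0.4415, -0.0774, 0.0652]
tool_rot: [[0.995, 0.097, 0.0], [0.097, -0.995, 0.0], [0.0, -0.0, -1.0]]
ft_force: [-0.6, -0.7, 0.0]
opening: 0.0131
grip_force: 32.9
```

>>> jog_arm(series="1 0.1 -0.35 0; 1 0.1 -0.35 0; 0 0 0 0")

```text
clock: 12.3
position: [0.4434, -0.0772, 0.0645]
tool_rot: [[0.995, 0.097, 0.0], [0.097, -0.995, 0.0], [0.0, -0.0, -1.0]]
ft_force: [1.2, 0.1, 1.4]
opening: 0.0133
grip_force: 32.9
```

>>> jog_arm(series="1 0.1 -0.35 0; 1 0.1 -0.35 0; 0 0 0 0")

```text
clock: 12.68
position: [0.4455, -0.077, 0.0638]
tool_rot: [[0.995, 0.097, 0.0], [0.097, -0.995, 0.0], [0.0, -0.0, -1.0]]
ft_force: [0.4, 0.2, 0.6]
opening: 0.0129
grip_force: 32.9
```

>>> jog_arm(series="1 0.1 -0.35 0; 1 0.1 -0.35 0; 0 0 0 0")

```text
clock: 13.05
position: [0.4474, -0.0768, 0.0631]
tool_rot: [[0.995, 0.097, 0.0], [0.097, -0.995, 0.0], [0.0, -0.0, -1.0]]
ft_force: [0.5, -1.1, 0.4]
opening: 0.0129
grip_force: 32.9
```

>>> jog_arm(series="1 0.1 -0.35 0; 1 0.1 -0.35 0; 0 0 0 0")

```text
clock: 13.42
position: [0.4495, -0.0766, 0.0624]
tool_rot: [[0.995, 0.097, 0.0], [0.097, -0.995, 0.0], [0.0, -0.0, -1.0]]
ft_force: [0.7, -0.3, 0.7]
opening: 0.013
grip_force: 32.9
```

>>> jog_arm(series="1 0.1 -0.35 0; 1 0.1 -0.35 0; 0 0 0 0")

```text
clock: 13.8
position: [0.4515, -0.0764, 0.0617]
tool_rot: [[0.995, 0.097, 0.0], [0.097, -0.995, 0.0], [0.0, -0.0, -1.0]]
ft_force: [0.4, 0.1, -0.5]
opening: 0.0129
grip_force: 32.8
```

>>> jog_arm(series="1 0.1 -0.35 0; 1 0.1 -0.35 0; 0 0 0 0")

```text
clock: 14.18
position: [0.4534, -0.0762, 0.061]
tool_rot: [[0.995, 0.097, 0.0], [0.097, -0.995, 0.0], [0.0, -0.0, -1.0]]
ft_force: [0.3, 0.6, 0.3]
opening: 0.0131
grip_force: 32.8
```

>>> jog_arm(series="1 0.1 -0.35 0; 1 0.1 -0.35 0; 0 0 0 0")

```text
clock: 14.55
position: [0.4555, -0.076, 0.0603]
tool_rot: [[0.995, 0.097, 0.0], [0.097, -0.995, 0.0], [0.0, -0.0, -1.0]]
ft_force: [1.4, 1.3, -0.8]
opening: 0.0134
grip_force: 32.7
```

>>> jog_arm(series="1 0.1 -0.35 0; 1 0.1 -0.35 0; 0 0 0 0")

```text
clock: 14.92
position: [0.4574, -0.0758, 0.0596]
tool_rot: [[0.995, 0.097, 0.0], [0.097, -0.995, 0.0], [0.0, -0.0, -1.0]]
ft_force: [0.2, -0.6, -0.1]
opening: 0.0132
grip_force: 32.7
```

>>> jog_arm(series="1 0.1 -0.35 0; 1 0.1 -0.35 0; 0 0 0 0")

```text
clock: 15.3
position: [0.4594, -0.0756, 0.0589]
tool_rot: [[0.995, 0.097, 0.0], [0.097, -0.995, 0.0], [0.0, -0.0, -1.0]]
ft_force: [0.4, 0.1, -1.6]
opening: 0.013
grip_force: 32.7
```

>>> jog_arm(series="1 0.1 -0.35 0; 1 0.1 -0.35 0; 0 0 0 0")

```text
clock: 15.68
position: [0.4614, -0.0754, 0.0582]
tool_rot: [[0.995, 0.097, -0.0], [0.097, -0.995, 0.0], [0.0, -0.0, -1.0]]
ft_force: [0.4, 0.2, -0.2]
opening: 0.0131
grip_force: 32.7
```

```bash
python3 - <<'E'
from tilt import *
s=snapshot("scene");save(s,"s7.png");st=telemetry.get_state();p=st['position'];print(p@ex,p@ey,p[2],st['ft_force'])
print(blob(s,(314,160,45,40)))
u=np.cos(.349)*ex-np.array([0,0,np.sin(.349)])
for k in(-.043,0,.013,.073):print(k,proj("scene",p+k*u+[0,0,.0015]))
save(cv2.resize(s[160:210,280:360],None,fx=9,fy=9,interpolation=cv2.INTER_CUBIC),"c7.png")
E
```

```text
0.45243059360611904 -0.11770121527709437 0.05821111312239555 [ 0.79526595  0.25101495 -1.58106767]
(array([321.14634146, 186.04878049]), np.float64(-3.5802248634455647), array([ 3, 24, 10,  5, 41], dtype=int32), np.float64(9.232219287681858))
-0.043 [327.31019203 186.51167142]
0 [314.02333117 187.91231461]
0.013 [310.08157978 188.32783693]
0.073 [292.32415718 190.19974733]
```

View pics/c7.png

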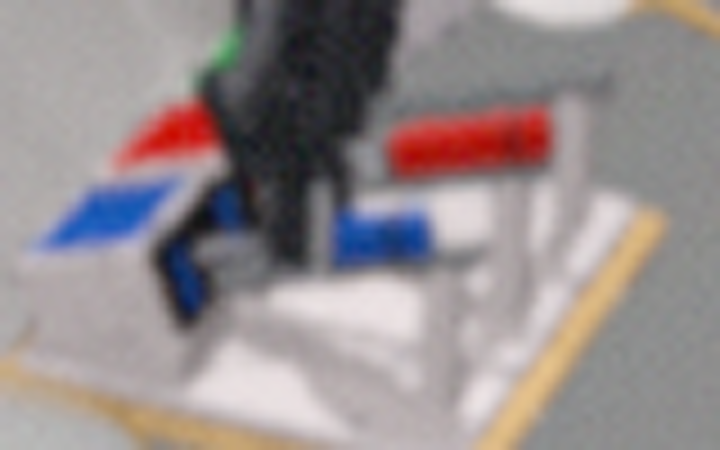

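The blue handle at crop (335–430,238) is on its rail, with the shaft entering the eyelet at (210,255). The tail is where the model puts it, so the grip hasn't slipped. I'll continue until I feel contact.

>>> jog_arm(series="1 0.1 -0.35 0; 1 0.1 -0.35 0; 0 0 0 0")

```text
clock: 16.1
position: [0.4634, -0.0752, 0.0575]
tool_rot: [[0.995, 0.097, -0.0], [0.097, -0.995, 0.0], [-0.0, -0.0, -1.0]]
ft_force: [1.5, -0.3, -1.9]
opening: 0.0133
grip_force: 32.7
```

>>> jog_arm(series="1 0.1 -0.35 0; 1 0.1 -0.35 0; 0 0 0 0")

```text
clock: 16.48
position: [0.4651, -0.075, 0.0567]
tool_rot: [[0.995, 0.097, -0.001], [0.097, -0.995, 0.0], [-0.001, -0.0, -1.0]]
ft_force: [-3.9, -0.5, 1.8]
opening: 0.0134
grip_force: 33.1
```

Contact felt: about 4.3 N along the bore, begun within the last 2 mm. I'll push 3 mm more.

>>> jog_arm(series="1 0.1 -0.35 0; 0.9 0.1 -0.35 0; 0 0 0 0")

```text
clock: 16.85
position: [0.4672, -0.0748, 0.0561]
tool_rot: [[0.995, 0.097, -0.0], [0.097, -0.995, 0.0], [-0.0, -0.0, -1.0]]
ft_force: [-2.7, -0.7, -0.7]
opening: 0.0125
grip_force: 32.8
```

>>> jog_arm(series="1 0.1 -0.35 0; 0 0 0 0; 0 0 0 0")

```text
clock: 17.23
position: [0.4682, -0.0747, 0.0557]
tool_rot: [[0.995, 0.097, -0.0], [0.097, -0.995, 0.0], [-0.0, -0.0, -1.0]]
ft_force: [-2.7, -0.6, -1.2]
opening: 0.0128
grip_force: 32.8
```

>>> jog_arm(series="0 0 0 0; 0 0 0 0; 0 0 0 0; 0 0 0 0", grip=0.33)

```text
clock: 17.73
position: [0.4683, -0.0747, 0.0558]
tool_rot: [[0.995, 0.097, 0.0], [0.097, -0.995, 0.0], [0.0, -0.0, -1.0]]
ft_force: [-0.2, -0.4, -0.4]
opening: 0.0282
grip_force: 0.0
```

>>> jog_arm(series="0 0 5 0; 0 0 15 0; 0 0 30 0; 0 0 40 0; -20 0 40 0; -30 40 20 0; 0 60 0 0; 0 60 0 0; 0 60 0 0; 0 40 0 0; 0 0 0 0")

```text
clock: 19.1
position: [0.4176, 0.1882, 0.2068]
tool_rot: [[0.995, 0.101, 0.001], [0.101, -0.995, 0.001], [0.001, -0.001, -1.0]]
ft_force: [-0.4, 0.1, -0.4]
opening: 0.0281
grip_force: 0.0
```

```bash
python3 - <<'E'
from tilt import *
t=snapshot("top");s=snapshot("scene");st=telemetry.get_state();print(st['clock'],st['position'],st['ft_force'])
for n,im,roi in(("scene",s,(310,160,45,40)),("top",t,(314,172,20,35))): print(n,blob(im,roi))
a=cv2.resize(t[145:215,295:385],None,fx=4.4,fy=5,interpolation=cv2.INTER_CUBIC)
b=cv2.resize(s[150:220,270:350],None,fx=5,fy=5,interpolation=cv2.INTER_CUBIC)
save(np.hstack([a,b]),"mix8.png")
# expected handle centre: tail 13 mm behind.. handle middle = grasp-15mm at release
c=.4682*np.cos(h)-.0747*np.sin(h)
u=np.cos(.349)*ex-np.array([0,0,np.sin(.349)]);p=np.array([.4682,-.0747,.0572])
for cam in("top","scene"): print(cam,proj(cam,p-.015*u),proj(cam,p-.043*u),proj(cam,p+.013*u))
E
```

```text
19.2 [0.41809625 0.18511564 0.20631251] [-0.10645488 -0.98002253  0.34343612]
scene (array([316.42424242, 186.66666667]), np.float64(-2.7047679678134173), array([ 0, 24, 15,  6, 66], dtype=int32), np.float64(14.173161620024302))
top (array([323.47619048, 184.53968254]), np.float64(85.1691772772269), array([ 8,  3,  4, 20, 63], dtype=int32), np.float64(19.18514800550298))
top [323.11648195 183.82389514] [324.1185219 193.6457212] [322.13396615 174.19344146]
scene [316.36193275 187.68020082] [325.01492169 186.76817744] [307.87055827 188.57519007]
```

View pics/mix8.png

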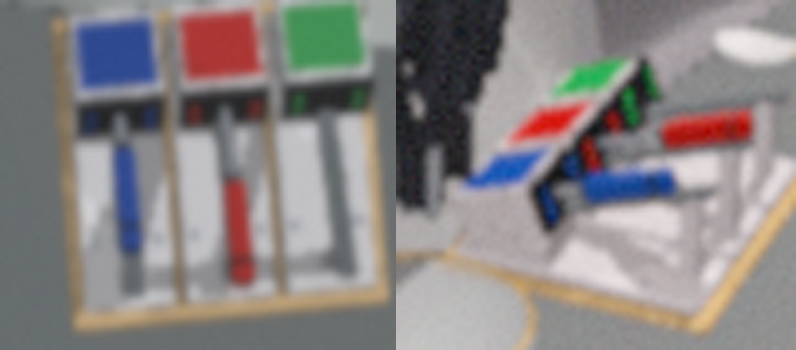

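The blue probe lies along the blue rail (left view 128,200; right view 628,185) with its shaft in the eyelet. The red probe hasn't moved and the gripper is clear, so I'm handing in.

```bash
python3 -c "
from bench import manip
print(manip.finish_job())"
```

```text
the job is handed in; nothing more can be done
None
```

The blue probe is back in the blue dock, lying along its rail with the contact pushed in by about 3–5 mm (estimated from how far the arm moved after it felt contact); I let go and handed the job in at about 19 s, with no verdict returned.

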